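# Close the canisters with their own lids

## Task

Three open white canisters stand on the worktop, and their three wooden knobbed lids lie about among other round things. Put each lid on the canister of its own size, fully home and level on the rim; set it down rather than dropping it. Leave the canisters standing about where they are and do not shift the tape roll or the egg cup, and keep the arm clear of the wall cabinets that hang over the back of the worktop.

Things in the scene. Friction and masses are not known exactly. Their poses are not given: they have to be found in the camera images.
- lid_small: small one of three round pale wooden lids, knob up: disc 60 mm across, 8 mm thick; under it a tapering plug 10 mm deep (46 mm across at the top, 34 at its foot); on it a cylindrical knob 22 mm across, 26 mm high. Origin: centre of the plug's foot (on the worktop at the start), z up: disc z = 10 to 18 mm, knob 18 to 44 mm. 0.03 to 0.16 kg; yaw is free.
- lid_medium: medium one of three round pale wooden lids, knob up: disc 80 mm across, 8 mm thick; under it a tapering plug 10 mm deep (66 mm across at the top, 54 at its foot); on it a cylindrical knob 22 mm across, 26 mm high. Origin: centre of the plug's foot (on the worktop at the start), z up: disc z = 10 to 18 mm, knob 18 to 44 mm. 0.03 to 0.16 kg; yaw is free.
- lid_large: large one of three round pale wooden lids, knob up: disc 100 mm across, 8 mm thick; under it a tapering plug 10 mm deep (86 mm across at the top, 74 at its foot); on it a cylindrical knob 22 mm across, 26 mm high. Origin: centre of the plug's foot (on the worktop at the start), z up: disc z = 10 to 18 mm, knob 18 to 44 mm. 0.03 to 0.16 kg; yaw is free.
- canister_small: small one of three round open white ceramic canisters, loose on the worktop: 60 mm across, 60 mm high, walls 5 mm, mouth 50 mm. Origin: centre of its underside, z up. Its lid is the one with the 60 mm disc; seated, the disc lies on the rim and the lid's origin is 50 mm above the canister's. 0.35 to 1 kg.
- canister_medium: medium one of three round open white ceramic canisters, loose on the worktop: 80 mm across, 68 mm high, walls 5 mm, mouth 70 mm. Origin: centre of its underside, z up. Its lid is the one with the 80 mm disc; seated, the disc lies on the rim and the lid's origin is 58 mm above the canister's. 0.35 to 1 kg.
- canister_large: large one of three round open white ceramic canisters, loose on the worktop: 100 mm across, 76 mm high, walls 5 mm, mouth 90 mm. Origin: centre of its underside, z up. Its lid is the one with the 100 mm disc; seated, the disc lies on the rim and the lid's origin is 66 mm above the canister's. 0.35 to 1 kg.
- tape_roll: bystander: roll of tan adhesive tape lying flat, a ring 91 mm across and 25 mm high with an open middle. Origin: centre of its underside. (Farther back, wall cabinets and corner shelves hang 0.54 m above the worktop, from world x = 0.58 m on, at y below 0.26 m.)
- egg_cup: bystander: turned wooden egg cup, 47 mm across and 58 mm high, standing. Origin: centre of its underside.
Things that resemble listed ones, but are neither listed nor needed, are in the scene too. What is shaped like the lid_large but blue, orange or red is not meant.

How it is judged:
By the outcome, as a careful person would: the job done as asked, in the order asked, and still so for the second after the job is handed in, with the robot touching nothing.
It also fails if it takes over 83 s, if anything falls off the work surface, if the arm or the gripper's body presses on something with over 40 N, if the wrist force passes 120 N, or if a joint passes its speed limit or range.

## Robot

A 6-joint arm with a two-finger parallel gripper is mounted at the origin on a cart in front of the work surface, level with it; the furniture and walls round the work are solid. World frame = base frame: x ahead of the robot, y to its left, z up, the work surface at z = 0. Lengths are in m, angles in rad, forces in N, time in s.
With the tool pointing down it reaches from about 0.4 to 0.925 m from the base axis. Payload 12.5 kg.
Tool frame: the origin (TCP) lies between the finger pads; the fingertips stand 25 mm ahead of it and the grasp point (between the pads) lies 6 mm ahead of it; z points along the fingers, y is the line along which they close (so a half turn about z gives the same grasp; the last joint's range is limited). The gripper opens to 95 mm and grips with 3 to 60 N. Pads are 20 mm wide; open, the fingers measure 119 mm over their backs; the gripper's body (75 mm by 180 mm) begins 59 mm behind the grasp point.
Start: joints at [1.178, 0.491, 1.559, -0, 1.092, -0.106], TCP at [0.177, 0.599, 0.24] pointing down, gripper open.
Joint ranges: [-3.1, 3.1], [-0.84, 2.19], [0.05, 2.79], [-1.13, 4.28], [0.06, 2.93], [-2.69, 2.69]. Speed limits (rad/s): [2.22, 2.22, 2.79, 3.14, 3.14, 3.14].

## Interface

Orientations are given as a unit quaternion [x, y, z, w].
In Python, from cell import env gives the robot as it stands.
- The arm moves only by the shell command python3 -m handwheel 'ROWS'. ROWS is JSON, a list of rows, each a list of 3 entries, a list of its own where there are three numbers: the shift along the tool's x, y, z in mm, then the turn about the tool's z in degrees, then the finger opening in mm, from 0 to 95.1. A call has 1 to 12 rows; each row shifts and turns the commanded pose from where the row before left it, along the tool's axes as they then stand; what a row does not reach is not made up. A row lasts 1/8 s, in which the tool goes at most 62.5 mm and 10.7 degrees, less where a joint would pass 70% of its speed; a pose out of reach is approached as far as the arm can. A call is refused whole if a number of a shift passes 62.5 or a number of a turn 10.7, either way. A call with a gripper value outside its range is refused whole. The fingers move at their own pace and stop on an object; the grip force is fixed at half the most. Time passes only in rows, so rows that do not move let the fingers close. It gives the time, the measured TCP pose, the force, the opening and the grip force at its end, in the units of the state.
- env.state(): the state, without advancing time (a new reading comes with each control period).
- env.grab_frame(name): name is "scene" or "top" or "wrist"; returns a dict with "pixels" (480x640x3 uint8, red, green, blue), "intrinsics" (3x3 intrinsics, pixels), "distortion" ([k1, k2, p1, p2, k3] as OpenCV has them; the pictures are not rectified), "R" (3x3) and "t" (3): a world point X has camera coordinates R X + t; the wrist camera has in their place "T_tool_cam" (4x4, takes a point from camera to tool coordinates, whose origin is the TCP and whose axes are the flange's). Camera axes: x right, y down, z forward; pixel columns grow to the right and rows downward; lengths in m; the calibration is good to about 2 mm. A picture is of the moment at which its call begins: read the wrist's pose just before it. There is no depth.
- env.job_done(): hands the job in; it is judged then, once.
The state is a dict: "time": time; "joint_pos": joint angles; "dq": joint speeds; "joint_efforts": joint torques, N m; "position": TCP position; "eef_rot": TCP orientation; "wrist_force": force on the tool from outside, world axes, zero at the start; "wrist_torque": the same for the moment, N m; "width": opening from 0.0 (shut) to 1.0 (fully open); "grasp_force": force on a finger pad.
Only numpy, scipy, OpenCV 4.12 (cv2) and the standard library are available. Lean on these libraries where they do the work, as an engineer would, in place of code of your own. Each camera call takes 0.05 s, during which the arm holds its last target. There are 200 camera calls.

## Working session

There is one attempt and no reset: what is moved stays moved. The work goes in short steps, Python scripts to look and compute and a shell command to move; the robot and the scene stay as the last step left them, time stands still between calls to the robot, and variables do not carry over. Pictures are saved under pics/ and viewed, at most 14 in all, crops included, and the job is handed in when it is done.

```bash
mkdir -p pics; ls; python3 - <<'E'
from cell import env
import cv2,json
s=env.state(); print(s)
for n in ("scene","top"):
    f=env.grab_frame(n); cv2.imwrite(f"pics/{n}0.png",f["pixels"][:,:,::-1])
    print(n,f["intrinsics"],f["distortion"],f["R"],f["t"])
E
```

```text
pics
{'time': 0.0, 'joint_pos': array([ 1.17841635e+00,  4.91549976e-01,  1.55947340e+00,  4.24141950e-06,
        1.09168700e+00, -1.05597952e-01]), 'dq': array([-0.00039315, -0.00089808,  0.00119577, -0.00018701,  0.00091245,
       -0.0002636 ]), 'joint_efforts': array([ 1.82728993e-03, -6.12648010e+01, -2.58179176e+01,  6.93833898e-02,
        4.82627889e-02, -1.06901564e-04]), 'position': array([0.17668164, 0.59927269, 0.23905944]), 'eef_rot': array([ 1.42901088e-01,  9.89736817e-01, -5.41161534e-04, -1.39539818e-04]), 'wrist_force': array([-0.05127344,  0.54787632,  0.29390688]), 'wrist_torque': array([ 0.0106232 , -0.01329442,  0.00596845]), 'grasp_force': 0.0, 'width': 0.9996916326673753}
scene [[447.01642127   0.         320.27383355]
 [  0.         447.01642127 239.88877048]
 [  0.           0.           1.        ]] [-0.02385676  0.          0.          0.          0.        ] [[ 0.59629329 -0.80274517 -0.00587368]
 [-0.42429204 -0.30894345 -0.8511934 ]
 [ 0.68147676  0.51005307 -0.52481929]] [-0.23855189  0.26135738  0.87396559]
top [[451.01063459   0.         330.06864413]
 [  0.         451.01063459 240.69116329]
 [  0.           0.           1.        ]] [0.01873495 0.         0.         0.         0.        ] [[-0.0124378  -0.9998738  -0.00988318]
 [-0.99076976  0.01365762 -0.13486565]
 [ 0.13498361  0.00811452 -0.9908146 ]] [0.04943322 0.47271153 1.18954971]
```

View pics/scene0.png

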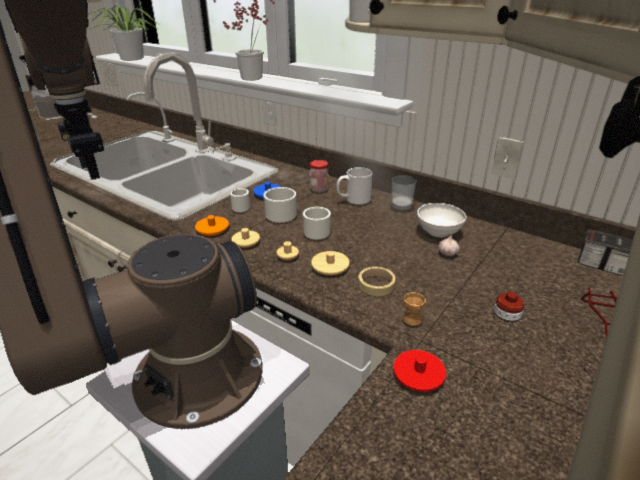

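View pics/top0.png

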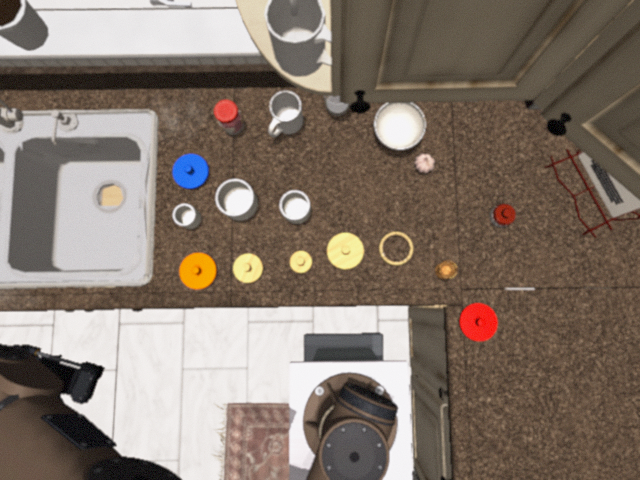

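Scene and top agree. Top view pixels: pale wooden lids are medium (247,268), small (301,262) and large (345,251). Lookalikes are orange (197,271), blue (190,171), red (479,322), the tape roll (396,248), the jar (505,214) and the egg cup (447,270). Canisters are small (185,216), large (236,200) and medium (295,207). Next I measure them and check one crop.

```bash
cat > h.py <<'E'
import numpy as np, cv2
from scipy.optimize import least_squares
from scipy.spatial.transform import Rotation as Ro
from cell import env
def frame(n):
    s=env.state(); f=env.grab_frame(n); 
    if n=="wrist":
        T=np.array(f["T_tool_cam"]); Rt=Ro.from_quat(s["eef_rot"]).as_matrix()
        f["Rwc"]=Rt@T[:3,:3]; f["c"]=Rt@T[:3,3]+s["position"]
    else:
        f["Rwc"]=np.array(f["R"]).T; f["c"]=-f["Rwc"]@f["t"]
    return f
def cast(f,uv,z):
    p=cv2.undistortPoints(np.array(uv,float).reshape(-1,1,2),f["intrinsics"],f["distortion"]).reshape(-1,2)
    d=np.c_[p,np.ones(len(p))]@f["Rwc"].T
    return (f["c"]+d*((z-f["c"][2])/d[:,2])[:,None])[:,:2]
def contour(mask,uv,box=60):
    n,l,st,c=cv2.connectedComponentsWithStats(mask.astype(np.uint8))
    u,v=uv
    k=[i for i in range(1,n) if st[i,4]>60 and np.hypot(*(c[i]-uv))<box]
    k=min(k,key=lambda i:np.hypot(*(c[i]-uv)))
    return max(cv2.findContours((l==k).astype(np.uint8),cv2.RETR_EXTERNAL,cv2.CHAIN_APPROX_NONE)[0],key=len).reshape(-1,2)
def fit(f,con,z,r=None,far=True):
    P=cast(f,con,z); c=P.mean(0)
    for _ in range(4):
        a=c-f["c"][:2]; a=a/np.linalg.norm(a)
        Q=P[(P-c)@a>-0.2*np.ptp(P[:,0])/2] if far else P
        R=least_squares(lambda x:np.hypot(*(Q-x[:2]).T)-x[2],[*c,r or .04],loss="soft_l1",f_scale=.002).x if r is None else \
          np.r_[least_squares(lambda x:np.hypot(*(Q-x).T)-r,c,loss="soft_l1",f_scale=.002).x,r]
        c=R[:2]
    return R, np.sqrt(np.mean((np.hypot(*(Q-c).T)-R[2])**2))
def yellow(px):
    h=cv2.cvtColor(px,cv2.COLOR_RGB2HSV); return (h[...,0]>18)&(h[...,0]<38)&(h[...,1]>70)&(h[...,2]>150)
def white(px):
    h=cv2.cvtColor(px,cv2.COLOR_RGB2HSV); return (h[...,1]<45)&(h[...,2]>110)
E
python3 - <<'E'
from h import *
np.set_printoptions(precision=4,suppress=True)
f=frame("top"); px=f["pixels"]; vis=px.copy(); print(f["c"])
for n,uv,z,r,m in [("lidS",(301,262),.018,.03,yellow),("lidM",(247,268),.018,.04,yellow),("lidL",(345,251),.018,.05,yellow),
  ("canS",(185,216),.06,.03,white),("canM",(295,207),.068,.04,white),("canL",(236,200),.076,.05,white)]:
    c=contour(m(px),uv); vis[c[:,1],c[:,0]]=(255,0,255)
    print(n,fit(f,c,z),fit(f,c,z,r))
cv2.imwrite("pics/crop.png",cv2.resize(vis[150:300,150:430],None,fx=2.8,fy=2.8,interpolation=0)[:,:,::-1])
E
```

```text
[0.3084 0.0333 1.2429]
lidS (array([0.4196, 0.1246, 0.0303]), np.float64(0.0009560511006051013)) (array([0.4199, 0.1248, 0.03  ]), np.float64(0.000964204385123836))
lidM (array([0.4046, 0.27  , 0.0398]), np.float64(0.0008507431274857438)) (array([0.4045, 0.2698, 0.04  ]), np.float64(0.0008634549159296787))
lidL (array([0.4489, 0.0031, 0.05  ]), np.float64(0.0007691721748488236)) (array([0.4489, 0.0031, 0.05  ]), np.float64(0.0007691051308883157))
canS (array([0.5459, 0.4335, 0.0314]), np.float64(0.0006320846639916464)) (array([0.5469, 0.435 , 0.03  ]), np.float64(0.0010079829990934117))
canM (array([0.567 , 0.1373, 0.0413]), np.float64(0.0008126312904032378)) (array([0.5686, 0.1379, 0.04  ]), np.float64(0.0011079888531507))
canL (array([0.5882, 0.2958, 0.0515]), np.float64(0.0007775744241504832)) (array([0.5895, 0.2971, 0.05  ]), np.float64(0.0011390255907009637))
```

View pics/crop.png

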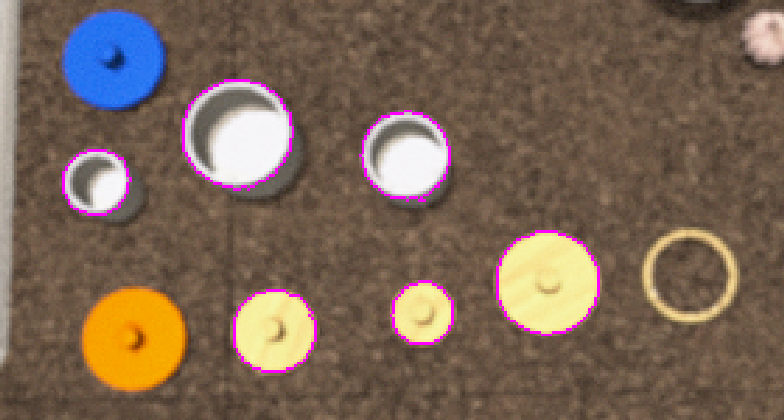

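Crop shows the magenta outlines lying cleanly on the three wooden lids and three canister rims, with fitted radii 30/40/50 mm as described. Next I move to a survey point over the canisters.

```bash
python3 -m handwheel '[[[-15,-7,0],0,70],[[-33,-15,0],0,70],[[-33,-15,0],0,70],[[-33,-15,0],0,70],[[-33,-15,0],0,70],[[-33,-15,0],0,70],[[-33,-15,0],0,60],[[-33,-15,0],0,50],[[-33,-15,0],0,50],[[-33,-15,0],0,50],[[-30,-13,0],0,50],[[0,0,0],0,50]]'
cat > wsee.py <<'E'
import sys
from h import *
f=frame("wrist"); cv2.imwrite(f"pics/{sys.argv[1]}.png",f["pixels"][:,:,::-1]); s=env.state()
print(s["position"],s["eef_rot"],s["width"],f["c"],f["intrinsics"][0],f["distortion"]); print(np.round(f["T_tool_cam"],3))
E
python3 wsee.py w0
```

```text
time: 1.65
position: [0.4624, 0.352, 0.2395]
eef_rot: [0.144, 0.99, -0.0, 0.0]
wrist_force: [-0.5, 0.1, -0.2]
width: 0.53
grasp_force: 0.0
[0.46146382 0.35287393 0.2394975 ] [ 1.43999811e-01  9.89577700e-01 -5.49840047e-05 -1.66824271e-04] 0.5265452399085412 [0.39884056 0.37044214 0.38437834] [407.47209022   0.         321.73663942] [0.00842579 0.         0.         0.         0.        ]
[[-0.    -0.97  -0.242  0.066]
 [ 1.    -0.    -0.    -0.001]
 [-0.    -0.242  0.97  -0.145]
 [ 0.     0.     0.     1.   ]]
```

View pics/w0.png

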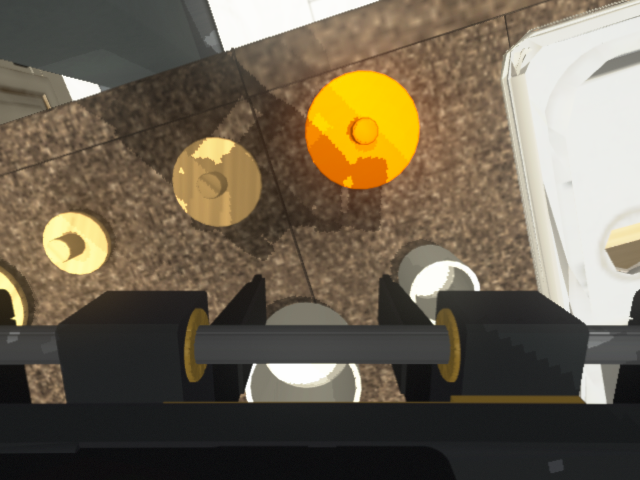

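Wrist view: medium lid knob at (212,184), small knob about (60,247), orange lid at (365,130), small canister rim at (445,292), large canister rim at (303,385). It gives a check of the overhead fixes.

```bash
cat > go.py <<'E'
# prints tool-frame shift (mm) from measured pose to world target
import sys
from h import *
s=env.state(); R=Ro.from_quat(s["eef_rot"]).as_matrix()
t=np.array([float(a) for a in sys.argv[1:4]])
print("pos",np.round(s["position"],4),"shift mm",np.round(1e3*R.T@(t-s["position"]),1),"tilt",np.round(R[:2,2],4),"Fz",np.round(s["wrist_force"],1),"w",round(s["width"]*95.1,1))
E
python3 - <<'E'
from h import *
f=frame("wrist")
print("knobM",cast(f,[(209,183)],.044),"knobS",cast(f,[(60,247)],.044))
m=white(f["pixels"])
c=contour(m,(445,290)); print(len(c),c.min(0),c.max(0),fit(f,c,.06),fit(f,c,.06,.03))
E
python3 go.py .4045 .2695 .12
```

```text
knobM [[0.40210755 0.27238896]] knobS [[0.41708228 0.13077655]]
228 [398 246] [478 324] (array([0.53310789, 0.43169602, 0.02641849]), np.float64(0.007960329248524928)) (array([0.52796582, 0.43021052, 0.03      ]), np.float64(0.007730227885953932))
pos [0.4609 0.3535 0.2396] shift mm [ 30.2 -96.6 119.6] tilt [-0.0003 -0.    ] Fz [-0.7  0.1  0.2] w 49.7
```

```bash
python3 -m handwheel '[[[4,-12,10],0,50],[[4,-13,17],0,50],[[4,-13,17],0,50],[[4,-13,17],0,50],[[4,-13,17],0,50],[[4,-13,17],0,50],[[3,-12,15],0,50],[[3,-8,10],0,50],[[0,0,0],0,50]]'; python3 wsee.py w1 | head -1; python3 go.py .4045 .2695 .047
```

```text
time: 2.88
position: [0.4041, 0.2695, 0.1194]
eef_rot: [0.143, 0.99, -0.0, -0.0]
wrist_force: [0.4, -1.2, 0.7]
width: 0.528
grasp_force: 0.0
[0.40473465 0.2698633  0.11983607] [1.42758113e-01 9.89757603e-01 8.00106961e-05 4.76485090e-05] 0.5265525084905855 [0.34061771 0.28778031 0.26432722] [407.47209022   0.         321.73663942] [0.00842579 0.         0.         0.         0.        ]
pos [0.4047 0.2699 0.1198] shift mm [ 0.1 -0.4 72.8] tilt [0.0001 0.0001] Fz [-0.4 -0.2 -0.5] w 50.1
```

View pics/w1.png

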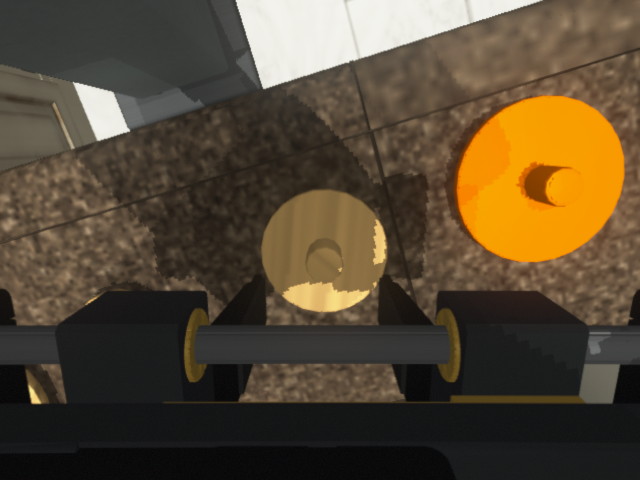

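Knob is centred between the fingers, with its top at about (325,262). The pads are 20 mm wide, so I only check the tool-x alignment here and then descend.

```bash
python3 - <<'E'
from h import *
f=frame("wrist"); print(cast(f,[(325,261)],.044),cast(f,[(324,189),(324,312),(262,250),(387,250)],.018))
E
python3 -m handwheel '[[[0,0,8],0,50],[[0,0,14],0,50],[[0,0,14],0,50],[[0,0,14],0,50],[[0,0,12],0,50],[[0,0,8],0,50],[[0,0,3],0,50],[[0,0,0],0,20],[[0,0,0],0,10],[[0,0,0],0,10],[[0,0,0],0,10]]'; python3 go.py .4045 .2695 .17
```

```text
[[0.40360266 0.27153001]] [[0.36738498 0.28172662]
 [0.44394295 0.25924839]
 [0.39292524 0.23377705]
 [0.41507405 0.3088285 ]]
time: 4.35
position: [0.4049, 0.2696, 0.0469]
eef_rot: [0.143, 0.99, 0.0, 0.0]
wrist_force: [-0.4, 0.2, 3.0]
width: 0.224
grasp_force: 30.0
pos [0.4049 0.2696 0.0469] shift mm [   0.3   -0.2 -123.1] tilt [0.0006 0.0004] Fz [-0.4  0.2  3. ] w 21.3
```

```bash
python3 -m handwheel '[[[0,0,-5],0,10],[[0,0,-12],0,10],[[0,0,-20],0,10],[[0,0,-25],0,10],[[0,0,-22],0,10],[[0,0,-14],0,10],[[0,0,-4],0,10],[[0,0,0],0,10]]'; python3 wsee.py w2 | head -1; python3 go.py .567 .1373 .15
```

```text
time: 5.35
position: [0.4046, 0.2694, 0.1485]
eef_rot: [0.143, 0.99, -0.0, -0.0]
wrist_force: [0.6, -0.5, -0.6]
width: 0.221
grasp_force: 30.0
[0.40455993 0.26942484 0.14818201] [ 1.42915856e-01  9.89734780e-01 -1.70226625e-04 -3.08495196e-04] 0.22335750400510737 [0.34100183 0.2876579  0.29340304] [407.47209022   0.         321.73663942] [0.00842579 0.         0.         0.         0.        ]
pos [0.4046 0.2694 0.1482] shift mm [-193.2  -80.8   -1.9] tilt [-0.0007 -0.0002] Fz [-0.5 -0.4 -2.1] w 21.2
```

View pics/w2.png

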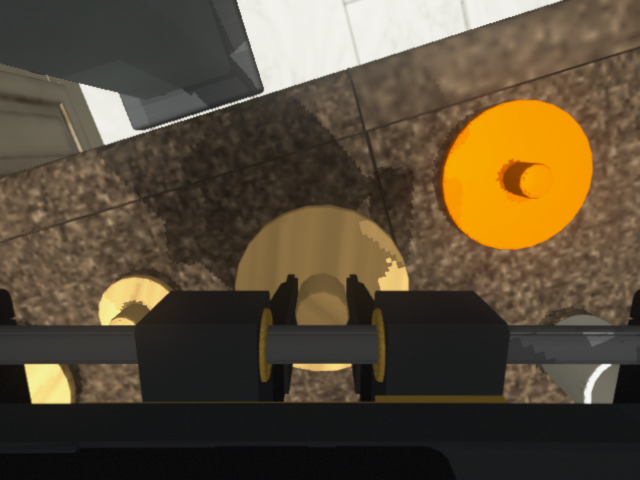

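Lid is held, level: disc edges at column 235 to 410 and row 205 to 371. I compute its offset in the hand from these points.

```bash
cat > inhand.py <<'E'
# lid offset in hand: contour of disc front in the wrist view, circle of known radius on the disc-top plane
import sys
from h import *
r=float(sys.argv[1]); f=frame("wrist"); s=env.state(); z=s["position"][2]-.029
h=cv2.cvtColor(f["pixels"],cv2.COLOR_RGB2HSV); m=(h[...,0]>14)&(h[...,0]<38)&(h[...,1]>95)&(h[...,2]>95); m[288:]=0
m=cv2.morphologyEx(m.astype(np.uint8),cv2.MORPH_OPEN,np.ones((7,7)))
c=contour(m,(322,260),90); c=c[c[:,1]<284]
P=cast(f,c,z); c0=s["position"][:2]
k=np.hypot(*(P-c0).T)>r-.008; Q=P[k]
e=least_squares(lambda x:np.hypot(*(Q-x).T)-r,c0,loss="soft_l1",f_scale=.001)
R=Ro.from_quat(s["eef_rot"]).as_matrix(); d=e.x-c0
print("n",len(Q),"rms",np.sqrt(np.mean(e.fun**2)),"offset world",np.round(d*1e3,1),"tool",np.round(1e3*R[:2,:2].T@d,1))
E
python3 inhand.py .04; python3 -m handwheel '[[[-8,-3,0],0,10],[[-20,-8,0],0,10],[[-25,-11,0],0,10],[[-25,-11,0],0,10],[[-25,-11,0],0,10],[[-25,-11,0],0,10],[[-25,-11,0],0,10],[[-20,-8,0],0,10],[[-14,-5,0],0,10],[[-6,-2,0],0,10],[[0,0,0],0,10],[[0,0,0],0,10]]'; python3 go.py .567 .1373 .107
```

```text
n 230 rms 0.0003736168476628997 offset world [ 0.2 -0.5] tool [-0.3 -0.4]
time: 6.95
position: [0.5665, 0.1377, 0.1487]
eef_rot: [0.143, 0.99, 0.0, -0.0]
wrist_force: [-0.3, -0.1, -1.2]
width: 0.221
grasp_force: 30.0
pos [0.5665 0.1377 0.1487] shift mm [-0.6 -0.2 41.7] tilt [-0.0002  0.0001] Fz [-0.3 -0.1 -1.2] w 21.0
```

```bash
python3 -m handwheel '[[[0,0,6],0,10],[[0,0,10],0,10],[[0,0,8],0,10],[[0,0,6],0,10],[[0,0,4],0,10],[[0,0,2],0,10],[[0,0,2],0,10],[[0,0,1],0,10],[[0,0,0],0,10]]'; python3 go.py .567 .1373 .105; python3 wsee.py w3 |head -1;  python3 - <<'E'
import cv2
from h import *
f=frame("scene"); cv2.imwrite("pics/s1.png",cv2.resize(f["pixels"][150:310,200:440],None,fx=3,fy=3)[:,:,::-1])
E
```

```text
time: 8.07
position: [0.567, 0.1372, 0.1097]
eef_rot: [0.143, 0.99, 0.0, 0.0]
wrist_force: [1.1, -0.1, -1.2]
width: 0.223
grasp_force: 30.0
pos [0.567  0.1372 0.1097] shift mm [-0.   0.1  4.7] tilt [0.0001 0.0001] Fz [ 1.1 -0.1 -1.2] w 21.2
[0.56699001 0.1372508  0.10973054] [1.42926539e-01 9.89733295e-01 6.99186248e-05 7.17844521e-05] 0.21984301994954003 [0.50331245 0.15543817 0.25453763] [407.47209022   0.         321.73663942] [0.00842579 0.         0.         0.         0.        ]
```

View pics/s1.png

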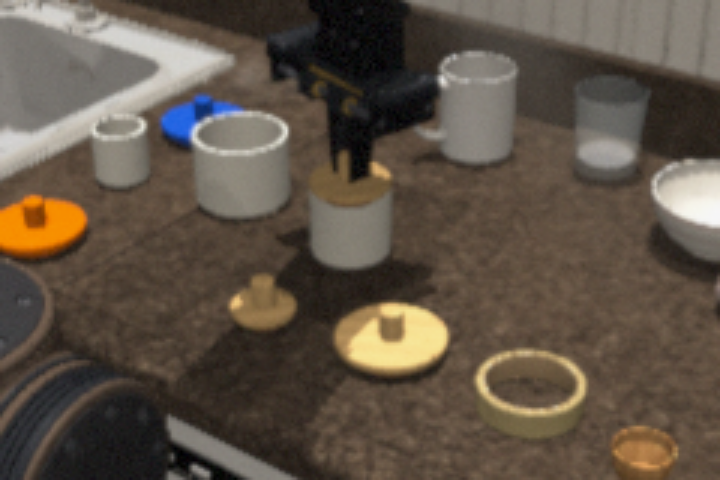

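Lid hovers concentric over the medium canister with its plug entering. I lower the rest.

```bash
python3 -m handwheel '[[[0,0,1],0,10],[[0,0,1],0,10],[[0,0,1],0,10],[[0,0,1],0,10],[[0,0,0.6],0,10],[[0,0,0],0,10]]'; python3 go.py .567 .1373 .105
```

```text
time: 8.93
position: [0.567, 0.1372, 0.105]
eef_rot: [0.143, 0.99, 0.0, 0.0]
wrist_force: [-0.1, -0.2, -0.1]
width: 0.224
grasp_force: 30.0
pos [0.567  0.1372 0.105 ] shift mm [-0.   0.1  0. ] tilt [0.     0.0001] Fz [-0.1 -0.2 -0.1] w 21.3
```

```bash
python3 -m handwheel '[[[0,0,0.5],0,10],[[0,0,0],0,10]]'; python3 -m handwheel '[[[0,0,0.5],0,10],[[0,0,0],0,10]]'
```

```text
time: 9.18
position: [0.567, 0.1372, 0.1049]
eef_rot: [0.143, 0.99, 0.0, 0.0]
wrist_force: [-0.5, -1.2, 4.9]
width: 0.221
grasp_force: 30.0
time: 9.43
position: [0.567, 0.1373, 0.1049]
eef_rot: [0.143, 0.99, 0.0, 0.0]
wrist_force: [-4.2, -0.1, 9.6]
width: 0.223
grasp_force: 30.0
```

Contact came at exactly the seated height. Release, rise.

```bash
python3 -m handwheel '[[[0,0,-0.4],0,24],[[0,0,0],0,34],[[0,0,0],0,50],[[0,0,0],0,50],[[0,0,-8],0,50],[[0,0,-15],0,50],[[0,0,-20],0,50],[[0,0,-15],0,50],[[0,0,-4],0,50],[[0,0,0],0,50]]'; python3 go.py .4197 .1247 .10;
```

```text
time: 10.68
position: [0.5669, 0.1372, 0.1665]
eef_rot: [0.143, 0.99, 0.0, 0.0]
wrist_force: [0.4, -0.2, -0.4]
width: 0.529
grasp_force: 0.0
pos [0.5669 0.1372 0.1665] shift mm [137.7 -53.7  66.5] tilt [0.0002 0.0001] Fz [ 0.4 -0.2 -0.4] w 50.3
```

```bash
python3 -m handwheel '[[[8,-3,0],0,50],[[18,-7,0],0,50],[[22,-9,3],0,50],[[22,-9,10],0,50],[[22,-9,15],0,50],[[22,-8,15],0,50],[[16,-6,13],0,50],[[7.7,-2.7,10.5],0,50],[[0,0,0],0,50],[[0,0,0],0,50]]'; python3 go.py .4197 .1247 .047; python3 wsee.py w4 | head -1
```

```text
time: 11.92
position: [0.42, 0.1247, 0.1001]
eef_rot: [0.143, 0.99, 0.0, 0.0]
wrist_force: [0.8, -0.2, -0.4]
width: 0.526
grasp_force: 0.0
pos [0.42   0.1247 0.1001] shift mm [ 0.3 -0.1 53.1] tilt [0.0003 0.0001] Fz [ 0.8 -0.2 -0.4] w 50.0
[0.42008898 0.12472912 0.10018225] [1.42909642e-01 9.89735690e-01 1.26208516e-04 2.86688423e-04] 0.5260610737195784 [0.35626731 0.14290781 0.24496763] [407.47209022   0.         321.73663942] [0.00842579 0.         0.         0.         0.        ]
```

View pics/w4.png

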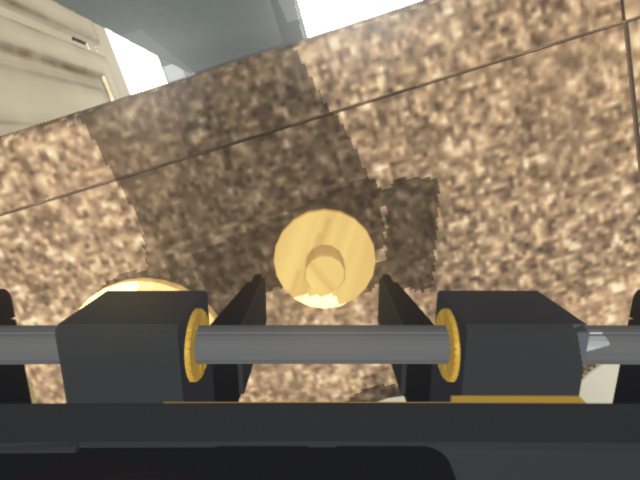

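Small lid's knob (325,272) is centred between the fingers. Descend, grip, lift.

```bash
python3 -m handwheel '[[[0,0,8],0,50],[[0,0,14],0,50],[[0,0,14],0,50],[[0,0,10],0,50],[[0,0,5],0,50],[[0,0,2],0,50],[[0,0,0],0,50],[[0,0,0],0,20],[[0,0,0],0,10],[[0,0,0],0,10],[[0,0,0],0,10]]'; python3 -m handwheel '[[[0,0,-5],0,10],[[0,0,-14],0,10],[[0,0,-25],0,10],[[0,0,-25],0,10],[[0,0,-22],0,10],[[0,0,-12],0,10],[[0,0,-3],0,10],[[0,0,0],0,10]]'; python3 inhand.py .03; python3 go.py .546 .4335 .155
```

```text
time: 13.35
position: [0.4198, 0.1247, 0.047]
eef_rot: [0.143, 0.99, 0.0, 0.0]
wrist_force: [0.9, 0.6, 0.7]
width: 0.223
grasp_force: 30.0
time: 14.35
position: [0.4195, 0.1247, 0.1526]
eef_rot: [0.143, 0.99, -0.0, -0.0]
wrist_force: [0.1, -0.2, 0.6]
width: 0.222
grasp_force: 30.0
n 171 rms 0.00032139840555003694 offset world [-0.5 -0.5] tool [ 0.3 -0.6]
pos [0.4195 0.1247 0.1524] shift mm [-34.  332.   -2.8] tilt [-0.0009 -0.0001] Fz [ 0.1  0.2 -0.4] w 21.1
```

```bash
python3 -m handwheel '[[[-1,10,0],0,10],[[-2,24,0],0,10],[[-4,34,0],0,10],[[-4,34,0],0,10],[[-4,34,0],0,10],[[-4,34,0],0,10],[[-4,34,0],0,10],[[-4,34,0],0,10],[[-3,34,0],0,10],[[-2,30,0],0,10],[[-1,18,0],0,10],[[-1,10,0],0,10]]'; python3 -m handwheel '[[[0,2,0],0,10],[[0,0,0],0,10]]'; python3 go.py .546 .4335 .107
```

```text
time: 15.9
position: [0.5454, 0.4328, 0.1519]
eef_rot: [0.143, 0.99, -0.0, -0.0]
wrist_force: [-0.3, 0.4, -0.7]
width: 0.22
grasp_force: 30.0
time: 16.15
position: [0.546, 0.4332, 0.1527]
eef_rot: [0.143, 0.99, -0.0, -0.0]
wrist_force: [0.3, -0.9, 0.0]
width: 0.224
grasp_force: 30.0
pos [0.546  0.4332 0.1527] shift mm [ 0.1  0.3 45.7] tilt [-0.0004 -0.0003] Fz [ 0.3 -0.9  0. ] w 21.3
```

```bash
python3 -m handwheel '[[[-0.3,0.7,6],0,10],[[0,0,12],0,10],[[0,0,12],0,10],[[0,0,8],0,10],[[0,0,6],0,10],[[0,0,4],0,10],[[0,0,2],0,10],[[0,0,0.7],0,10],[[0,0,0],0,10]]'; python3 go.py .546 .4335 .097;  python3 - <<'E'
import cv2
from h import *
f=frame("scene"); cv2.imwrite("pics/s2.png",cv2.resize(f["pixels"][150:310,200:440],None,fx=3,fy=3)[:,:,::-1])
E
```

```text
time: 17.27
position: [0.5468, 0.4342, 0.1025]
eef_rot: [0.143, 0.99, 0.0, 0.0]
wrist_force: [-0.1, 0.0, -0.7]
width: 0.222
grasp_force: 30.0
pos [0.5468 0.4342 0.1025] shift mm [ 0.6 -0.9  5.5] tilt [0.0003 0.0003] Fz [-0.1  0.  -0.7] w 21.1
```

View pics/s2.png

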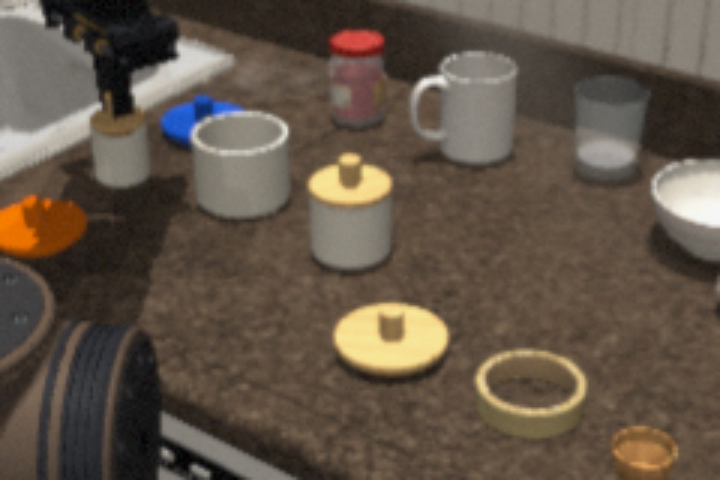

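Medium lid sits flush at (350,185), and the small lid is over its canister (120,122). I lower it to contact.

```bash
python3 -m handwheel '[[[0,0,1],0,10],[[0,0,1],0,10],[[0,0,1],0,10],[[0,0,1],0,10],[[0,0,1],0,10],[[0,0,0],0,10]]'; python3 -m handwheel '[[[0,0,0.5],0,10],[[0,0,0],0,10]]'; python3 -m handwheel '[[[0,0,0.5],0,10],[[0,0,0],0,10]]'
```

```text
time: 18.08
position: [0.5467, 0.4341, 0.0972]
eef_rot: [0.143, 0.99, 0.0, -0.0]
wrist_force: [-0.7, -0.3, -0.2]
width: 0.225
grasp_force: 30.0
time: 18.32
position: [0.5467, 0.4342, 0.0971]
eef_rot: [0.143, 0.99, 0.0, 0.0]
wrist_force: [-1.0, -0.2, 2.7]
width: 0.224
grasp_force: 30.0
time: 18.58
position: [0.5468, 0.4342, 0.097]
eef_rot: [0.143, 0.99, 0.0, 0.0]
wrist_force: [-2.5, -0.9, 6.8]
width: 0.225
grasp_force: 30.0
```

```bash
python3 -m handwheel '[[[0,0,-0.4],0,24],[[0,0,0],0,34],[[0,0,0],0,50],[[0,0,0],0,50],[[0,0,-8],0,50],[[0,0,-17],0,50],[[0,0,-22],0,50],[[0,0,-17],0,50],[[0,0,-5],0,50],[[0,0,0],0,50]]'; python3 go.py .4489 .0031 .10
```

```text
time: 19.82
position: [0.5467, 0.4341, 0.1659]
eef_rot: [0.143, 0.99, 0.0, 0.0]
wrist_force: [0.1, 0.5, -0.1]
width: 0.524
grasp_force: 0.0
pos [0.5467 0.4341 0.1659] shift mm [ -28.1 -441.1   65.7] tilt [0.0003 0.0003] Fz [ 0.1  0.5 -0.1] w 49.9
```

```bash
python3 -m handwheel '[[[0,-10,0],0,50],[[-2,-24,0],0,50],[[-2,-34,0],0,50],[[-2,-34,0],0,50],[[-2,-34,0],0,50],[[-2,-34,0],0,50],[[-2,-34,0],0,50],[[-2,-34,0],0,50],[[-2,-34,0],0,50],[[-2,-34,0],0,50],[[-2,-34,0],0,50],[[-2,-34,0],0,50]]'; python3 -m handwheel '[[[-2,-30,10],0,50],[[-2,-18,15],0,50],[[-2,-12,15],0,50],[[-2,-7,15],0,50],[[0,0,10],0,50],[[0,0,0],0,50],[[0,0,0],0,50]]'; python3 go.py .4489 .0031 .10; python3 wsee.py w5|head -1
```

```text
time: 21.32
position: [0.461, 0.0679, 0.1652]
eef_rot: [0.143, 0.99, -0.0, -0.0]
wrist_force: [0.6, -0.4, -0.2]
width: 0.527
grasp_force: 0.0
time: 22.2
position: [0.4508, 0.0029, 0.1009]
eef_rot: [0.143, 0.99, 0.0, 0.0]
wrist_force: [0.6, -1.2, -0.9]
width: 0.528
grasp_force: 0.0
pos [0.4508 0.0029 0.1009] shift mm [ 1.9 -0.3  0.9] tilt [0.0003 0.    ] Fz [ 0.6 -1.2 -0.9] w 50.2
[0.4508309  0.00287221 0.10099971] [1.42677615e-01 9.89769173e-01 4.77570831e-05 2.82859466e-04] 0.5241332014326293 [0.38706346 0.02103919 0.24576281] [407.47209022   0.         321.73663942] [0.00842579 0.         0.         0.         0.        ]
```

View pics/w5.png

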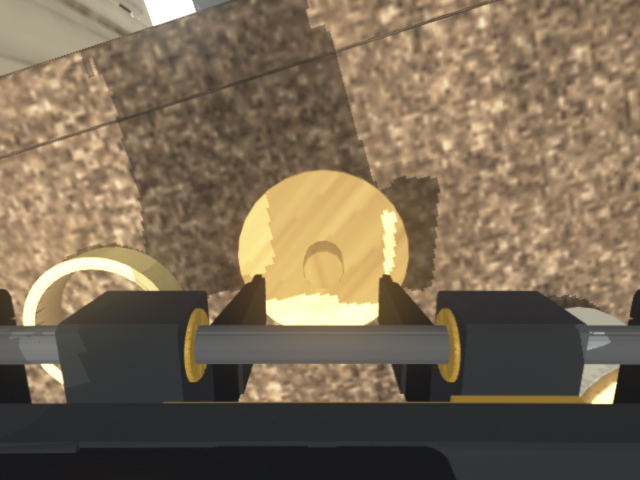

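Large lid's knob (323,264) lies between the fingers and the tape roll (left) is clear of them. Shift 1.9 mm, descend, grip, lift.

```bash
python3 -m handwheel '[[[1.9,-0.2,8],0,50],[[0,0,14],0,50],[[0,0,14],0,50],[[0,0,10],0,50],[[0,0,5],0,50],[[0,0,2.7],0,50],[[0,0,0],0,50],[[0,0,0],0,20],[[0,0,0],0,10],[[0,0,0],0,10],[[0,0,0],0,10]]'; python3 -m handwheel '[[[0,0,-5],0,10],[[0,0,-14],0,10],[[0,0,-25],0,10],[[0,0,-25],0,10],[[0,0,-25],0,10],[[0,0,-18],0,10],[[0,0,-8],0,10],[[0,0,-3],0,10],[[0,0,0],0,10]]'; python3 inhand.py .05; python3 go.py .5882 .2958 .165
```

```text
time: 23.62
position: [0.4489, 0.003, 0.047]
eef_rot: [0.143, 0.99, 0.0, 0.0]
wrist_force: [1.2, 1.0, 1.0]
width: 0.221
grasp_force: 30.0
time: 24.75
position: [0.4487, 0.003, 0.1697]
eef_rot: [0.143, 0.99, 0.0, -0.0]
wrist_force: [-0.2, 0.2, -1.2]
width: 0.223
grasp_force: 30.0
n 434 rms 0.009576329815644253 offset world [-2.8 -5.1] tool [ 1.2 -5.7]
pos [0.4487 0.003  0.1695] shift mm [-51.  320.3   4.5] tilt [-0.0008  0.0002] Fz [-0.8 -1.2 -2.4] w 20.9
```

```bash
python3 -m handwheel '[[[-2,10,0],0,10],[[-4,24,0],0,10],[[-5,32,0],0,10],[[-5,32,0],0,10],[[-5,32,0],0,10],[[-5,32,0],0,10],[[-5,32,0],0,10],[[-5,32,0],0,10],[[-5,32,0],0,10],[[-4,26,0],0,10],[[-3,18,0],0,10],[[-2,12,0],0,10]]'; python3 -m handwheel '[[[-1,6.3,0],0,10],[[0,0,0],0,10],[[0,0,0],0,10]]'; python3 inhand.py .05; python3 go.py .5882 .2958 .118
```

```text
time: 26.3
position: [0.5856, 0.2913, 0.1691]
eef_rot: [0.143, 0.99, -0.0, -0.0]
wrist_force: [0.2, -0.6, -0.9]
width: 0.222
grasp_force: 30.0
time: 26.68
position: [0.5882, 0.2953, 0.17]
eef_rot: [0.143, 0.99, -0.0, -0.0]
wrist_force: [0.5, 0.5, -1.8]
width: 0.22
grasp_force: 30.0
n 298 rms 0.000390201006064846 offset world [ 0.  -0.5] tool [-0.2 -0.4]
pos [0.5883 0.2953 0.17  ] shift mm [ 0.2  0.5 52. ] tilt [-0.0001  0.    ] Fz [ 0.7  0.4 -1.1] w 21.3
```

```bash
python3 -m handwheel '[[[0,0.8,6],0,10],[[0,0,12],0,10],[[0,0,12],0,10],[[0,0,8],0,10],[[0,0,6],0,10],[[0,0,4],0,10],[[0,0,2],0,10],[[0,0,1.5],0,10],[[0,0,0],0,10]]'; python3 -m handwheel '[[[0,0,1],0,10],[[0,0,1],0,10],[[0,0,1],0,10],[[0,0,1],0,10],[[0,0,1],0,10],[[0,0,0],0,10]]'; python3 -m handwheel '[[[0,0,0.5],0,10],[[0,0,0],0,10]]'
```

```text
time: 27.85
position: [0.5886, 0.2965, 0.1186]
eef_rot: [0.143, 0.99, 0.0, 0.0]
wrist_force: [-0.2, -0.1, -1.5]
width: 0.22
grasp_force: 30.0
time: 28.6
position: [0.5886, 0.2965, 0.1133]
eef_rot: [0.143, 0.99, -0.0, -0.0]
wrist_force: [0.3, -1.4, -2.4]
width: 0.219
grasp_force: 30.0
time: 28.85
position: [0.5886, 0.2966, 0.1131]
eef_rot: [0.143, 0.99, 0.0, 0.0]
wrist_force: [0.1, -0.2, 0.5]
width: 0.219
grasp_force: 30.0
```

```bash
python3 -m handwheel '[[[0,0,0.5],0,10],[[0,0,0],0,10]]' | grep -E "posi|force"; python3 -m handwheel '[[[0,0,0],0,24],[[0,0,0],0,34],[[0,0,0],0,50],[[0,0,0],0,50],[[0,0,-8],0,50],[[0,0,-17],0,50],[[0,0,-25],0,50],[[0,0,-25],0,50],[[0,0,-15],0,50],[[0,0,-5],0,50],[[0,0,0],0,50]]'; python3 -m handwheel '[[[10,10,0],0,50],[[20,20,0],0,50],[[30,20,0],0,50],[[30,20,0],0,50],[[30,20,0],0,50],[[30,20,0],0,50],[[30,20,0],0,50],[[15,20,0],0,50],[[5,10,0],0,50],[[0,0,0],0,50]]'; python3 - <<'E'
from h import *
np.set_printoptions(precision=4,suppress=True)
f=frame("top"); px=f["pixels"]; cv2.imwrite("pics/t9.png",cv2.resize(px[150:300,150:430],None,fx=2.8,fy=2.8)[:,:,::-1])
for n,uv,z in [("S",(185,216),.068),("M",(295,207),.076),("L",(236,200),.084)]:
    c=contour(yellow(px),uv); print(n,fit(f,c,z))
g=frame("scene"); cv2.imwrite("pics/s9.png",cv2.resize(g["pixels"][150:350,200:440],None,fx=3,fy=3)[:,:,::-1])
E
```

```text
position: [0.5886, 0.2965, 0.113]
wrist_force: [-1.5, -1.5, 5.4]
grasp_force: 30.0
time: 30.48
position: [0.5885, 0.2965, 0.2073]
eef_rot: [0.143, 0.99, -0.0, -0.0]
wrist_force: [0.5, -0.6, 0.1]
width: 0.526
grasp_force: 0.0
time: 31.72
position: [0.4423, 0.5069, 0.207]
eef_rot: [0.143, 0.99, -0.0, -0.0]
wrist_force: [-0.1, 0.2, 1.0]
width: 0.527
grasp_force: 0.0
S (array([0.5466, 0.4302, 0.0281]), np.float64(0.0012230201719047094))
M (array([0.566 , 0.1366, 0.0402]), np.float64(0.0011251758673432365))
L (array([0.5872, 0.2951, 0.0504]), np.float64(0.001119905165779974))
```

View pics/s9.png

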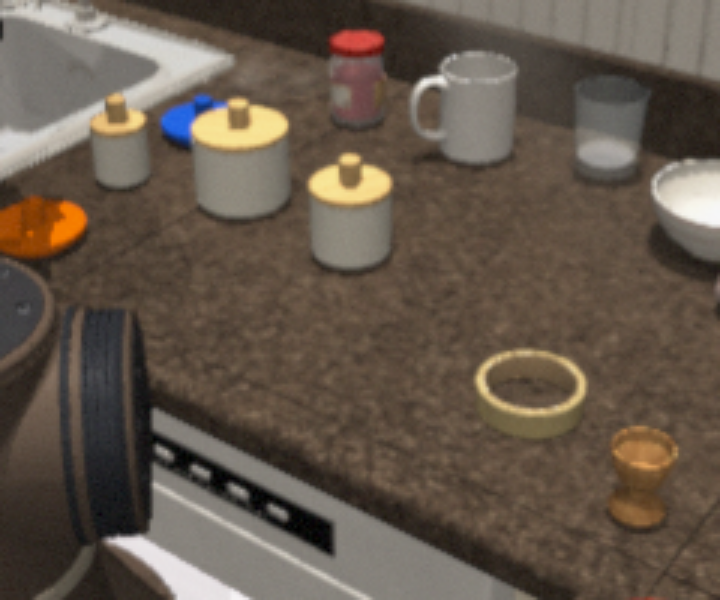

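View pics/t9.png

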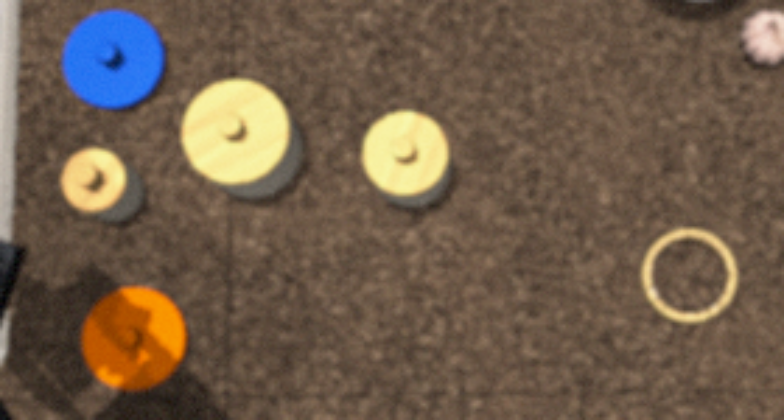

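All three lids sit level on their own canisters (scene crop: small (120,122), large (240,128), medium (350,183)). The tape roll (530,390) and egg cup (643,478) are where they were, and the robot is clear.

```bash
python3 -c "
from cell import env
print(env.job_done())"
```

```text
the job is handed in; nothing more can be done
None
```

All three lids are seated level on their own canisters, each set down under light contact; the tape roll and egg cup look undisturbed in the final pictures. I handed the job in at about 32 s of the 83 s limit.

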